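# Put the finished carving gouge away in its drawer

### The job

Look which gouge lies on the brown cork mat and pull the drawer of the chest in the same colour (blue or yellow) all the way out to its stop, feeling for the stop as its travel is unknown. Then take that gouge from the cork mat, lower it into the drawer's front compartment without dropping it, lying flat, and leave the drawer fully out. Leave the other drawer alone, leave the gouge on the black rubber mat where it is, and do not push or tip the finials.

Things in the scene. Friction and masses are not known exactly. Their poses are not given: they have to be found in the camera images.
- cork_mat: brown cork mat, 200 x 120 x 4 mm, fixed on the bench; the gouge lying on it is finished with. Origin at the centre of its underside, x along its length.
- rubber_mat: black rubber mat of the same size, at the right of the bench; the gouge lying on it is still in use. Origin as for the cork mat.
- blue_gouge: carving gouge with a blue handle, 150 mm long, 0.16 kg or so, lying flat. Square handle with rounded edges, 26 x 26 mm, from x = -50 to +50 mm; then brass ferrule and thin steel blade to x = +100 mm. Origin on the underside at the middle of the handle, close to its centre of mass; x along the tool towards the blade, z up.
- blue_drawer (a joint): how far the blue chest's drawer is out, in m (0 shut). Its travel, over 150 mm, ends at a solid stop; it differs between chests and is not known. It runs stiffly and stays where it is left. Behind its 12 mm front board lies the front compartment, open on top: 118 mm (x) by 212 mm (y) inside, walls 34 mm high, its floor's middle 126 mm behind and 38 mm below the middle of the handle bar.
- blue_chest: fixed wooden chest with one drawer, 260 mm wide, case 137 mm tall; origin on the bench under the middle of the case's front, x into the chest, z up. On posts above it a blue deck, 15 mm thick, underside 215 mm up, overhangs the front by 53 mm (stock on it reaches 265 mm up): a tool held upright hits the deck before it reaches the handle of the shut drawer.
- blue_handle (a point): middle of the blue handle bar of that drawer. Round horizontal bar, 16 mm thick, 120 mm long along y, its middle 55 mm out from the drawer's front board and 103 mm above the bench (a post at each end). Axes as the chest's: the drawer comes out along -x, y along the bar. When shut, the deck's front edge is 2 mm behind the bar's middle and its underside 112 mm above.
- yellow_gouge: carving gouge with a yellow handle, 150 mm long, 0.16 kg or so, lying flat. Square handle with rounded edges, 26 x 26 mm, from x = -50 to +50 mm; then brass ferrule and thin steel blade to x = +100 mm. Origin on the underside at the middle of the handle, close to its centre of mass; x along the tool towards the blade, z up.
- yellow_drawer (a joint): how far the yellow chest's drawer is out, in m (0 shut). Its travel, over 150 mm, ends at a solid stop; it differs between chests and is not known. It runs stiffly and stays where it is left. Behind its 12 mm front board lies the front compartment, open on top: 118 mm (x) by 212 mm (y) inside, walls 34 mm high, its floor's middle 126 mm behind and 38 mm below the middle of the handle bar.
- yellow_chest: fixed wooden chest with one drawer, 260 mm wide, case 137 mm tall; origin on the bench under the middle of the case's front, x into the chest, z up. On posts above it a yellow deck, 15 mm thick, underside 215 mm up, overhangs the front by 53 mm (stock on it reaches 265 mm up): a tool held upright hits the deck before it reaches the handle of the shut drawer.
- yellow_handle (a point): middle of the yellow handle bar of that drawer. Round horizontal bar, 16 mm thick, 120 mm long along y, its middle 55 mm out from the drawer's front board and 103 mm above the bench (a post at each end). Axes as the chest's: the drawer comes out along -x, y along the bar. When shut, the deck's front edge is 2 mm behind the bar's middle and its underside 112 mm above.
- finial_a: carved wooden finial, brown, behind the mats between the two chests, 202 mm tall, 112 mm across, standing loose. Origin at the centre of its foot.
- finial_b: carved wooden finial, pale, at the left of the bench, 202 mm tall, 112 mm across, standing loose. Origin at the centre of its foot.
Mind the look-alikes: they are no part of the job. Several things have the shape of the cork_mat; the one meant has the colours described above.

How it is judged:
On the way, in this order (a step that is already met when the one before it is completed fails the run):
1. the drawer of the colour of the gouge on the cork mat is out to its stop (within 6 mm), while both gouges still lie on their mats (((value of joint blue_drawer above 0.209 m and horizontal distance between yellow_gouge and rubber_mat below 0.05 m and value of joint yellow_drawer below 0.03 m and horizontal distance between blue_gouge and cork_mat below 0.06 m and height (world z) of blue_gouge below 0.02 m) or (value of joint yellow_drawer above 0.186 m and horizontal distance between blue_gouge and rubber_mat below 0.05 m and value of joint blue_drawer below 0.03 m and horizontal distance between yellow_gouge and cork_mat below 0.06 m and height (world z) of yellow_gouge below 0.02 m))), for 0.2 s.
2. that gouge, held by the fingers, has been lowered into the front compartment to less than 40 mm above its floor, the drawer being at its stop (((value of joint blue_drawer above 0.209 m and horizontal distance between yellow_gouge and rubber_mat below 0.05 m and x of blue_gouge in the frame of blue_handle between 0.071 and 0.181 m and y of blue_gouge in the frame of blue_handle between -0.1 and 0.1 m and z of blue_gouge in the frame of blue_handle between -0.043 and 0.002 m and contact force between the fingers and blue_gouge above 0.5 N) or (value of joint yellow_drawer above 0.186 m and horizontal distance between blue_gouge and rubber_mat below 0.05 m and x of yellow_gouge in the frame of yellow_handle between 0.071 and 0.181 m and y of yellow_gouge in the frame of yellow_handle between -0.1 and 0.1 m and z of yellow_gouge in the frame of yellow_handle between -0.043 and 0.002 m and contact force between the fingers and yellow_gouge above 0.5 N))), for 0.1 s.
At the end, for the whole second after the job is handed in: The cork-mat gouge lies flat (10 degrees, origin under 30 mm above the floor), at rest, in the front compartment of its own colour's drawer, which is within 6 mm of its stop; the other drawer is under 30 mm out; the other gouge is on the rubber mat, moved under 30 mm (((value of joint blue_drawer above 0.209 m and horizontal distance between yellow_gouge and rubber_mat below 0.05 m and value of joint yellow_drawer below 0.03 m and x of blue_gouge in the frame of blue_handle between 0.071 and 0.181 m and y of blue_gouge in the frame of blue_handle between -0.1 and 0.1 m and z of blue_gouge in the frame of blue_handle between -0.043 and -0.008 m and angle between blue_gouge's own x axis and vertical between 1.4 and 1.74 rad and distance of yellow_gouge from where it was at the start of the episode below 0.03 m and linear speed of blue_gouge below 0.03 m/s and velocity of joint blue_drawer below 0.01 m/s) or (value of joint yellow_drawer above 0.186 m and horizontal distance between blue_gouge and rubber_mat below 0.05 m and value of joint blue_drawer below 0.03 m and x of yellow_gouge in the frame of yellow_handle between 0.071 and 0.181 m and y of yellow_gouge in the frame of yellow_handle between -0.1 and 0.1 m and z of yellow_gouge in the frame of yellow_handle between -0.043 and -0.008 m and angle between yellow_gouge's own x axis and vertical between 1.4 and 1.74 rad and distance of blue_gouge from where it was at the start of the episode below 0.03 m and linear speed of yellow_gouge below 0.03 m/s and velocity of joint yellow_drawer below 0.01 m/s))); the robot touches nothing.
It fails at once if the drawer of the other colour is pulled out more than 50 mm ((horizontal distance between yellow_gouge and rubber_mat below 0.05 m and value of joint yellow_drawer above 0.05 m) or (horizontal distance between blue_gouge and rubber_mat below 0.05 m and value of joint blue_drawer above 0.05 m)).
It fails at once if a finial is pushed more than 40 mm or tipped ((distance of finial_a from where it was at the start of the episode above 0.04 m or angle between finial_a's own z axis and vertical above 0.3 rad) or (distance of finial_b from where it was at the start of the episode above 0.04 m or angle between finial_b's own z axis and vertical above 0.3 rad)).
It also fails if it takes over 64 s, if anything falls off the work surface, if the arm or the gripper's body presses on something with over 40 N, if the wrist force passes 120 N, or if a joint passes its speed limit or range.

### The arm

A 6-joint arm with a two-finger parallel gripper is mounted at the origin on the work surface. World frame = base frame: x ahead of the robot, y to its left, z up, the work surface at z = 0. Lengths are in m, angles in rad, forces in N, time in s.
With the tool pointing down it reaches from about 0.35 to 0.925 m from the base axis. Payload 6.4 kg.
Tool frame: the origin (TCP) lies midway between the tips of the shut fingers; the grasp point (between the pads) lies 19 mm behind it; x points along the fingers, z is the direction in which the jaws open and shut, and the axes are right-handed (so a half turn about x gives the same grasp; the last joint's range is limited). The gripper opens to 94 mm and grips with 3 to 60 N. Pads are 16 mm wide; open, the fingers measure 119 mm over their backs; the gripper's body (75 mm by 177 mm) begins 78 mm behind the grasp point.
Start: joints at [0.961, 0.245, 1.558, -0, 1.339, -0.174], TCP at [0.274, 0.589, 0.205] pointing down, gripper open.
Joint ranges: [-3.13, 3.13], [-1.02, 2.26], [0.13, 2.54], [-0.95, 4.09], [0.21, 2.88], [-2.74, 2.74]. Speed limits (rad/s): [2.57, 2.57, 3.14, 3.14, 3.14, 3.14].

### API

Orientations are given as a unit quaternion [w, x, y, z].
In Python, from cell import manip gives the robot as it stands.
- The arm moves only by the tool play_rows, never from a script. Its argument "plan" is a list of rows, each an object of numbers: "tx", "ty", "tz": the shift along the tool's x, y, z in cm; "turn": the turn about the tool's x in rad. A call has 1 to 10 rows; each row shifts and turns the commanded pose from where the row before left it, along the tool's axes as they then stand; what a row does not reach is not made up. A row lasts 1/8 s, in which the tool goes at most 62.5 mm and 10.7 degrees, less where a joint would pass 70% of its speed; a pose out of reach is approached as far as the arm can. A call is refused whole if a number of a shift passes 6.25 or a number of a turn 0.188, either way. A call with a gripper value outside its range is refused whole. "fingers" is the closure, from 0 (fully open) to 1 (shut), set as the call begins (left out, the last holds). The fingers move at their own pace and stop on an object; "force" is the grip in N (left out, the last holds). Time passes only in rows, so rows that do not move let the fingers close. It gives the time, the measured TCP pose, the force and the opening at its end, in the units of the state.
- manip.get_state(): the state, without advancing time (a new reading comes with each control period).
- manip.get_image(name): name is "scene" or "top" or "wrist"; returns the picture (480x640x3 uint8, blue, green, red); there is no depth.
- manip.calibration(name): a dict with "fx", "fy", "cx", "cy" (pixels), "T" (4x4, takes a point from camera to world coordinates). Camera axes: x right, y up, looking along -z (the intrinsics and any distortion apply to the point x, -y, -z); pixel columns grow to the right and rows downward; lengths in m; the calibration is good to about 2 mm. A picture is of the moment at which its call begins: read the wrist's pose just before it. calibration takes no time and is no camera call; for the wrist camera it gives the pose at the moment of the call.
- manip.hand_in(): hands the job in, once; it reports no verdict.
Trained networks look in the newest picture that a camera, given by its name, has taken for a name from the list of things; names that differ only in an ending like _2 or _b are one class to them, and where a whole thing is asked for, a point or a joint stands for the part that bears it (a point fixed in the world has none). Each returns a list of dicts, best first, with "conf" (0 to 1); they miss things now and then, are a little off and sometimes report something else, mostly with a low value. They report only what shows in the picture. A call takes as long as a camera call. They do not tell look-alikes from the thing itself.
- manip.recognise(camera, query): "centre" ([x, y, z] in m, in world coordinates, good to about 4 mm: the middle of the surface that is visible of it).
The state is a dict: "clock": time; "q": joint angles; "qvel": joint speeds; "effort": joint torques, N m; "eef_pos": TCP position; "orientation": TCP orientation; "contact_force": force on the tool from outside, world axes, zero at the start; "moment": the same for the moment, N m; "opening": finger opening in m.
Only numpy, scipy, OpenCV 4.12 (cv2) and the standard library are available. Lean on these libraries where they do the work, as an engineer would, in place of code of your own. Each camera call takes 0.05 s, during which the arm holds its last target. There are 200 camera calls.

## Working session

There is one attempt and no reset: what is moved stays moved. The work goes in short steps, Python scripts to look and compute and a tool call to move; the robot and the scene stay as the last step left them, time stands still between calls to the robot, and variables do not carry over. Pictures are saved under pics/ and viewed, about 8 in all and at most 12, crops included, and the job is handed in when it is done.

Besides the shell and the picture viewer there is one more tool, called after "Call:" as a command line: name --argument value ..., lists and objects as JSON in quotes. play_rows: Moves the arm, as the interface text tells. Its arguments: {"type":"object","properties":{"plan":{"type":"array"},"fingers":{"type":"number"},"force":{"type":"number"}},"required":["plan"]}

```bash
mkdir -p pics; ls; python3 - <<'E'
from cell import manip
import cv2,numpy as np
s=manip.get_state();print({k:np.round(v,3).tolist() for k,v in s.items()})
for c in("scene","top"):
    im=manip.get_image(c);cv2.imwrite(f"pics/{c}0.png",im)
    k=manip.calibration(c);print(c,k)
    for q in["cork_mat","rubber_mat","blue_gouge","yellow_gouge","blue_handle","yellow_handle","blue_chest","yellow_chest","finial_a"]:
        print(q,[(np.round(d["centre"],3).tolist(),round(d["conf"],2)) for d in manip.recognise(c,q)][:4])
E
```

```text
pics
{'clock': 0.0, 'q': [0.961, 0.246, 1.559, -0.0, 1.339, -0.174], 'qvel': [0.001, -0.001, 0.0, -0.001, -0.001, -0.0], 'effort': [-0.0, -41.583, -31.46, 0.068, 0.033, -0.0], 'eef_pos': [0.274, 0.589, 0.204], 'orientation': [0.596, -0.38, 0.597, 0.38], 'contact_force': [0.399, -1.395, 0.088], 'moment': [0.014, -0.009, 0.01], 'opening': 0.094}
scene {'fx': 479.21001962865523, 'fy': 479.21001962865523, 'cx': 315.65100583222113, 'cy': 237.02151718618276, 'T': array([[ 0.99441044,  0.07760355, -0.0715931 ,  0.38374023],
       [-0.10527329,  0.78068309, -0.6159963 , -0.78923663],
       [ 0.00808803,  0.62008999,  0.784489  ,  1.11833225],
       [ 0.        ,  0.        ,  0.        ,  1.        ]])}
cork_mat [([0.175, 0.337, 0.002], 0.88), ([0.427, 0.251, 0.002], 0.76), ([0.434, 0.022, 0.002], 0.7), ([0.295, -0.192, 0.006], 0.65)]
rubber_mat [([0.325, -0.438, 0.006], 0.89)]
blue_gouge [([0.463, 0.008, 0.025], 0.66)]
yellow_gouge [([0.337, -0.405, 0.026], 0.72)]
blue_handle [([0.703, 0.202, 0.105], 0.56)]
yellow_handle [([0.67, -0.3, 0.102], 0.74)]
blue_chest [([0.796, 0.171, 0.138], 0
[... 453 characters left out ...]
294614e-01,
         1.36637940e+00],
       [ 0.00000000e+00,  0.00000000e+00,  0.00000000e+00,
         1.00000000e+00]])}
cork_mat [([0.292, -0.179, 0.004], 0.76), ([0.438, 0.029, 0.002], 0.75), ([0.172, 0.339, -0.0], 0.62), ([0.766, 0.246, 0.23], 0.62)]
rubber_mat [([0.321, -0.428, 0.004], 0.71), ([0.69, 0.249, 0.111], 0.45)]
blue_gouge [([0.461, 0.015, 0.032], 0.92)]
yellow_gouge []
blue_handle [([0.692, 0.25, 0.108], 0.74)]
yellow_handle [([0.661, -0.26, 0.107], 0.57), ([0.321, -0.43, 0.002], 0.17)]
blue_chest [([0.768, 0.243, 0.232], 0.79)]
yellow_chest [([0.756, -0.246, 0.23], 0.57), ([0.681, -0.002, 0.119], 0.57)]
finial_a [([0.41, 0.494, 0.117], 0.88), ([0.46, 0.014, 0.032], 0.64)]
```

View pics/scene0.png

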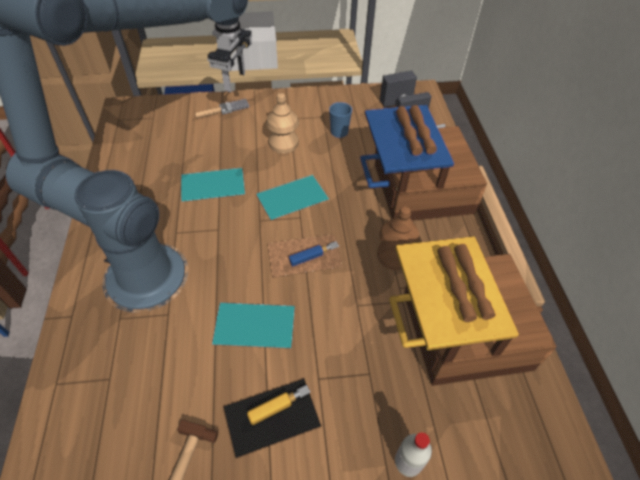

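View pics/top0.png

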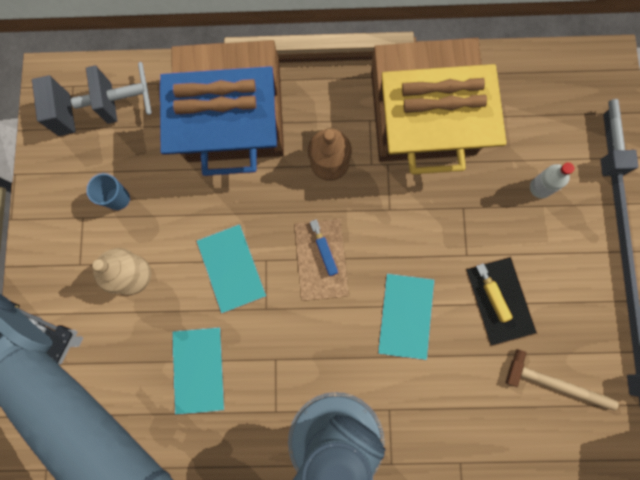

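Gouge on the brown cork mat (scene 305,256 / top 322,258) is the blue one (scene 308,254 / top 326,255). The look-alike mats are teal: scene (213,184), (292,197), (255,325). So the blue chest is the target (scene 408,140 / top 218,110), and its handle is at top (229,165). The yellow gouge lies on the black mat (scene 271,405). Next I measure and check with one crop.

```bash
cat > h.py <<'E'
from cell import manip
import cv2,numpy as np
from scipy.spatial.transform import Rotation as R
def rot(s): w,x,y,z=s["orientation"]; return R.from_quat([x,y,z,w]).as_matrix()
def ray(k,u,v,z):
    T=k["T"]; d=T[:3,:3]@np.array([(u-k["cx"])/k["fx"],-(v-k["cy"])/k["fy"],-1]); o=T[:3,3]
    return o+d*(z-o[2])/d[2]
def proj(k,p):
    c=np.linalg.inv(k["T"])@np.append(p,1); return np.array([k["cx"]+k["fx"]*c[0]/-c[2],k["cy"]-k["fy"]*c[1]/-c[2]])
def blue(im): 
    h=cv2.cvtColor(im,cv2.COLOR_BGR2HSV); return cv2.inRange(h,(105,120,50),(125,255,255))
def st(): 
    s=manip.get_state(); M=rot(s); print("t",round(s["clock"],2),"tcp",np.round(s["eef_pos"],3),"x",np.round(M[:,0],3),"y",np.round(M[:,1],3),"z",np.round(M[:,2],3),"q",np.round(s["q"],3),"F",np.round(s["contact_force"],1),"op",round(s["opening"],4)); return s,M
E
python3 - <<'E'
from h import *
st()
im=cv2.imread("pics/top0.png");k=manip.calibration("top");m=blue(im)
n,l,s,c=cv2.connectedComponentsWithStats(m)
for i in range(1,n):
    if s[i,4]<60: continue
    ys,xs=np.where(l==i); r=cv2.minAreaRect(np.c_[xs,ys].astype(np.float32)); b=cv2.boxPoints(r)
    z=.024 if s[i,1]>200 else .23
    print(s[i],[np.round(ray(k,*p,z)[:2],3).tolist() for p in b], np.round(ray(k,*c[i],z),3))
cv2.imwrite("pics/c1.png",cv2.resize(im[60:310,150:400],None,fx=2.4,fy=2.4,interpolation=cv2.INTER_CUBIC))
E
```

```text
t 1.0 tcp [0.274 0.589 0.205] x [ 0.  0. -1.] y [-0.907  0.422 -0.   ] z [0.422 0.907 0.   ] q [ 0.961  0.245  1.558 -0.     1.339 -0.174] F [-1.3  0.7 -0.3] op 0.0943
[ 160   68  117  107 6862] [[0.85, 0.393], [0.86, 0.125], [0.615, 0.111], [0.605, 0.369]] [0.737 0.245 0.23 ]
[317 239  20  36 303] [[0.49, 0.038], [0.497, 0.019], [0.408, -0.013], [0.401, 0.007]] [0.449 0.013 0.024]
```

View pics/c1.png

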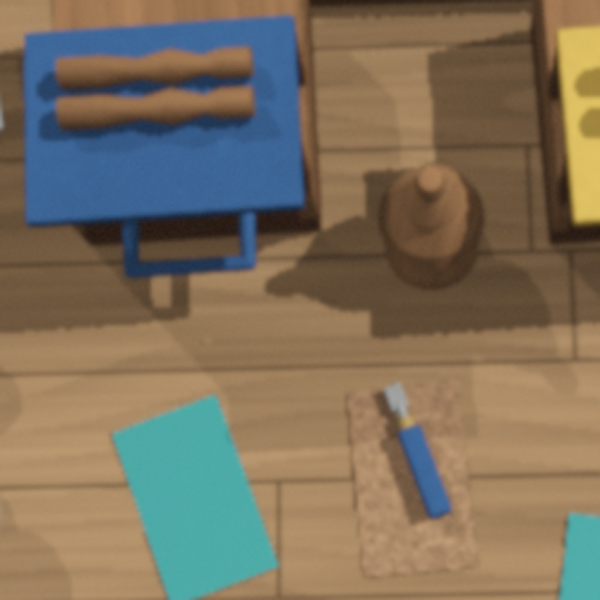

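The crop confirms it: blue gouge on the brown cork at crop (425,470), and the blue handle bar runs from (125,268) to (257,264). I start by lifting, squaring the yaw and travelling high.

Call:
play_rows --plan '[{"tx":-5,"turn":-0.109},{"tx":-5,"turn":-0.109},{"tx":-5,"turn":-0.109},{"tx":-5,"turn":-0.109},{"ty":-4.4,"tz":-3.7},{"ty":-4.4,"tz":-3.7},{"ty":-4.4,"tz":-3.7},{"ty":-4.4,"tz":-3.7},{"ty":-4.4,"tz":-3.7},{"ty":-4.4,"tz":-3.7}]' --fingers 0.4

```text
invalid input
```

```bash
python3 - <<'E'
from h import *
st()
k=manip.calibration("top")
for u,v in((202,171.7),(257,170)):print(ray(k,u,v,.107))
E
```

```text
t 1.0 tcp [0.274 0.589 0.205] x [ 0.  0. -1.] y [-0.907  0.422 -0.   ] z [0.422 0.907 0.   ] q [ 0.961  0.245  1.558 -0.     1.339 -0.174] F [-1.3  0.7 -0.3] op 0.0943
[0.65392551 0.31224117 0.107     ]
[0.65439241 0.17692078 0.107     ]
```

Call:
play_rows --plan '[{"tx":-5,"ty":0,"tz":0,"turn":-0.109},{"tx":-5,"ty":0,"tz":0,"turn":-0.109},{"tx":-5,"ty":0,"tz":0,"turn":-0.109},{"tx":-5,"ty":0,"tz":0,"turn":-0.109},{"tx":0,"ty":-4.4,"tz":-3.7,"turn":0},{"tx":0,"ty":-4.4,"tz":-3.7,"turn":0},{"tx":0,"ty":-4.4,"tz":-3.7,"turn":0},{"tx":0,"ty":-4.4,"tz":-3.7,"turn":0},{"tx":0,"ty":-4.4,"tz":-3.7,"turn":0},{"tx":0,"ty":-4.4,"tz":-3.7,"turn":0}]' --fingers 0.4 --force 20

```text
clock: 2.25
eef_pos: [0.5396, 0.366, 0.4056]
orientation: [0.5, -0.5, 0.5, 0.5]
contact_force: [1.2, -0.1, -0.4]
opening: 0.0564
```

Call:
play_rows --plan '[{"tx":0,"ty":-4.4,"tz":-3.7,"turn":0},{"tx":0,"ty":-4.4,"tz":-3.7,"turn":0},{"tx":0,"ty":-4.4,"tz":-3.7,"turn":0},{"tx":0,"ty":-4.4,"tz":-3.7,"turn":0},{"tx":0,"ty":-4.4,"tz":-3.7,"turn":0},{"tx":0,"ty":-4.4,"tz":-3.7,"turn":0},{"tx":0,"ty":-4.4,"tz":-3,"turn":0},{"tx":0,"ty":-6,"tz":0,"turn":0},{"tx":0,"ty":-6,"tz":0,"turn":0},{"tx":0,"ty":-6,"tz":0,"turn":0}]'

```text
clock: 3.5
eef_pos: [0.9282, 0.1052, 0.3633]
orientation: [0.514, -0.51, 0.485, 0.489]
contact_force: [-0.2, 0.9, -0.0]
opening: 0.0565
```

```bash
python3 -c "
from h import *
st()"
```

```text
t 3.5 tcp [0.928 0.105 0.363] x [ 0.05   0.008 -0.999] y [-0.999  0.    -0.05 ] z [-0.     1.     0.008] q [-0.01   1.042  0.133  0.009  1.916 -1.578] F [-0.2  0.9 -0. ] op 0.0565
```

Call:
play_rows --plan '[{"tx":0,"ty":-6,"tz":0,"turn":0},{"tx":0,"ty":-6,"tz":0,"turn":0},{"tx":0,"ty":-6,"tz":0,"turn":0},{"tx":0,"ty":-6,"tz":0,"turn":0}]'

```text
clock: 4.0
eef_pos: [0.9865, 0.0878, 0.3311]
orientation: [0.553, -0.542, 0.442, 0.453]
contact_force: [0.3, -0.4, -0.2]
opening: 0.0565
```

```bash
python3 -c "
from h import *
st()"
```

```text
t 4.0 tcp [0.987 0.088 0.331] x [ 0.199  0.021 -0.98 ] y [-0.98   0.002 -0.199] z [-0.002  1.     0.021] q [-0.033  1.086  0.128  0.028  1.728 -1.597] F [ 0.3 -0.4 -0.2] op 0.0565
```

Call:
play_rows --plan '[{"tx":-1,"ty":-6,"tz":0,"turn":0},{"tx":-1,"ty":-6,"tz":0,"turn":0},{"tx":-1,"ty":-6,"tz":0,"turn":0},{"tx":-1,"ty":-6,"tz":0,"turn":0},{"tx":-1,"ty":-6,"tz":0,"turn":0},{"tx":-1,"ty":-6,"tz":0,"turn":0},{"tx":-1,"ty":-6,"tz":0,"turn":0},{"tx":-1,"ty":-6,"tz":0,"turn":0}]'

```text
clock: 5.0
eef_pos: [1.0427, 0.058, 0.4191]
orientation: [0.618, -0.597, 0.352, 0.372]
contact_force: [1.8, 0.1, 0.0]
opening: 0.0563
```

```bash
python3 -c "
from h import *
st()"
```

```text
t 5.0 tcp [1.043 0.058 0.419] x [ 0.475  0.039 -0.879] y [-0.88   0.011 -0.475] z [-0.009  0.999  0.04 ] q [-0.072  1.021  0.127  0.074  1.502 -1.629] F [1.8 0.1 0. ] op 0.0563
```

Call:
play_rows --plan '[{"tx":-1,"ty":-6,"tz":0,"turn":0},{"tx":-1,"ty":-6,"tz":0,"turn":0},{"tx":-1,"ty":-6,"tz":0,"turn":0},{"tx":-1,"ty":-6,"tz":0,"turn":0}]'

```text
clock: 5.5
eef_pos: [1.0511, 0.0456, 0.4951]
orientation: [0.643, -0.619, 0.307, 0.33]
contact_force: [-0.2, -0.3, -0.4]
opening: 0.0564
```

```bash
python3 -c "
from h import *
st()"
```

```text
t 5.5 tcp [1.051 0.046 0.495] x [ 0.594  0.044 -0.803] y [-0.804  0.017 -0.594] z [-0.012  0.999  0.045] q [-0.09   0.96   0.127  0.098  1.424 -1.641] F [-0.2 -0.3 -0.4] op 0.0564
```

Call:
play_rows --plan '[{"tx":-2.4,"ty":5,"tz":2,"turn":0},{"tx":-2.4,"ty":5,"tz":2,"turn":0},{"tx":-2.4,"ty":5,"tz":2,"turn":0},{"tx":-2.4,"ty":5,"tz":2,"turn":0},{"tx":-2.4,"ty":5,"tz":2,"turn":0},{"tx":-2.4,"ty":5,"tz":2,"turn":0},{"tx":-2.4,"ty":5,"tz":2,"turn":0},{"tx":-2.4,"ty":5,"tz":2,"turn":0},{"tx":-2.4,"ty":5,"tz":2,"turn":0},{"tx":-2.4,"ty":5,"tz":2,"turn":0}]'

```text
clock: 6.75
eef_pos: [0.5383, 0.2331, 0.4104]
orientation: [0.644, -0.618, 0.307, 0.33]
contact_force: [-0.7, 1.4, 0.1]
opening: 0.0563
```

```bash
python3 - <<'E'
from h import *
st()
k=manip.calibration("wrist");im=manip.get_image("wrist");cv2.imwrite("pics/w1.png",im)
print(k)
print([(np.round(d["centre"],3),round(d["conf"],2)) for d in manip.recognise("wrist","blue_handle")])
E
```

```text
t 6.75 tcp [0.538 0.233 0.41 ] x [ 0.594  0.045 -0.803] y [-0.805  0.018 -0.594] z [-0.012  0.999  0.047] q [ 0.272 -0.377  1.881 -0.137  1.012 -1.26 ] F [-0.7  1.4  0.1] op 0.0563
{'fx': 399.4029288745838, 'fy': 399.4029288745838, 'cx': 322.8090198989303, 'cy': 238.49016884413265, 'T': array([[-0.01246133, -0.61484797, -0.7885472 ,  0.36962239],
       [ 0.99879279,  0.02981984, -0.03903501,  0.22608056],
       [ 0.04751495, -0.78808169,  0.61373413,  0.50664245],
       [ 0.        ,  0.        ,  0.        ,  1.        ]])}
[(array([0.711, 0.244, 0.102]), 0.87)]
```

View pics/w1.png

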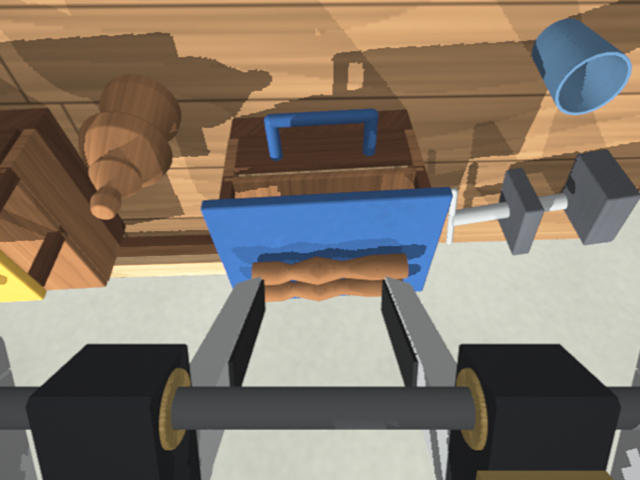

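The wrist picture shows the blue bar from (268,121) to (376,117), the posts going back to the drawer front, and the deck edge at row 200.

```bash
python3 - <<'E'
from h import *
s,M=st();k=manip.calibration("wrist")
for u,v in((270,119.5),(322,118),(375,116)):print(ray(k,u,v,.107))
print("deck edge",ray(k,205,202,.23),ray(k,448,189,.23))
c=manip.calibration("top"); print(ray(c,160,151.7,.23),ray(c,275,146,.23))
E
```

```text
t 6.85 tcp [0.536 0.235 0.41 ] x [ 0.593  0.047 -0.804] y [-0.805  0.015 -0.593] z [-0.016  0.999  0.047] q [ 0.275 -0.379  1.884 -0.136  1.013 -1.262] F [ 0.4  0.5 -0.2] op 0.0565
[0.65045316 0.18890192 0.107     ]
[0.64941311 0.24968479 0.107     ]
[0.64769709 0.31203399 0.107     ]
deck edge [0.65774821 0.12856249 0.23      ] [0.64711323 0.36897972 0.23      ]
[0.66381297 0.37701256 0.23      ] [0.66954678 0.11949779 0.23      ]
```

Call:
play_rows --plan '[{"tx":0,"ty":3.4,"tz":-0.2,"turn":0},{"tx":0,"ty":3.4,"tz":-0.2,"turn":0},{"tx":4.5,"ty":0,"tz":0,"turn":0},{"tx":4.5,"ty":0,"tz":0,"turn":0},{"tx":4.5,"ty":0,"tz":0,"turn":0},{"tx":4.5,"ty":0,"tz":0,"turn":0},{"tx":0,"ty":0,"tz":0,"turn":0}]' --fingers 1

```text
clock: 7.72
eef_pos: [0.5917, 0.2368, 0.2205]
orientation: [0.642, -0.617, 0.311, 0.332]
contact_force: [-0.1, 0.1, -0.3]
opening: 0.0002
```

```bash
python3 - <<'E'
from h import *
s,M=st();k=manip.calibration("wrist");im=manip.get_image("wrist");cv2.imwrite("pics/w2.png",im)
t=np.array([.677,.247,.1065]); print("to go tool cm",100*M.T@(t-s["eef_pos"]))
print([(np.round(d["centre"],3),round(d["conf"],2)) for d in manip.recognise("wrist","blue_handle")])
E
```

```text
t 7.72 tcp [0.592 0.237 0.221] x [ 0.587  0.042 -0.808] y [-0.809  0.018 -0.587] z [-0.01   0.999  0.044] q [ 0.249 -0.116  2.01  -0.177  0.633 -1.208] F [-0.1  0.1 -0.3] op 0.0002
to go tool cm [14.26995165 -0.19631586  0.42553428]
[(array([0.708, 0.245, 0.102]), 0.73)]
```

View pics/w2.png

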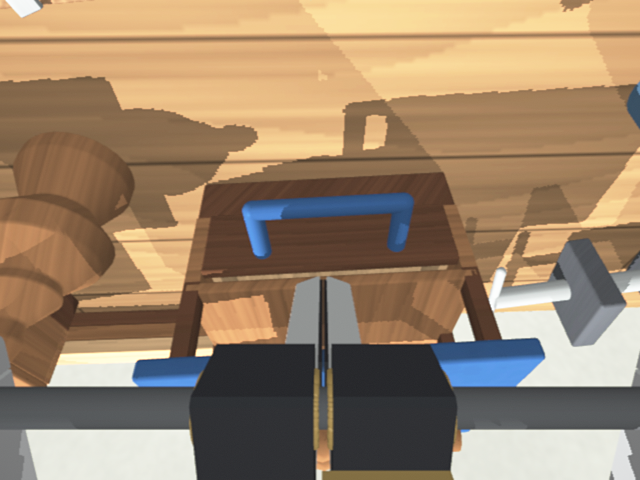

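The bar shows from (245,212) to (412,200) and the finger tips at (322,277), centred on it.

```bash
python3 - <<'E'
from h import *
s,M=st();k=manip.calibration("wrist")
b=[ray(k,u,v,.106) for u,v in((255,212),(328,206),(402,201))];print(b)
print("bar rel tcp in tool cm",100*M.T@(b[1]-[0,0,.003]-s["eef_pos"]))
print("deck front bottom",ray(k,140,384,.215),ray(k,540,366,.215))
E
```

```text
t 7.83 tcp [0.592 0.238 0.226] x [ 0.593  0.044 -0.804] y [-0.805  0.018 -0.593] z [-0.012  0.999  0.046] q [ 0.251 -0.122  2.009 -0.177  0.633 -1.208] F [-0.5 -0.8  0.3] op 0.0001
[array([0.6636471 , 0.18955063, 0.106     ]), array([0.65882165, 0.24803414, 0.106     ]), array([0.65523062, 0.30695845, 0.106     ])]
bar rel tcp in tool cm [13.83208725  1.94451767  0.38371779]
deck front bottom [0.73569953 0.0993562  0.215     ] [0.73349937 0.41211792 0.215     ]
```

Call:
play_rows --plan '[{"tx":3,"ty":-0.3,"tz":0.3,"turn":0},{"tx":3,"ty":0,"tz":0,"turn":0},{"tx":3,"ty":0,"tz":0,"turn":0},{"tx":2,"ty":0,"tz":0,"turn":0},{"tx":1,"ty":0,"tz":0,"turn":0},{"tx":0,"ty":0,"tz":0,"turn":0}]'

```text
clock: 8.57
eef_pos: [0.6658, 0.2464, 0.1312]
orientation: [0.644, -0.618, 0.307, 0.33]
contact_force: [0.2, 0.5, 0.6]
opening: 0.0006
```

Call:
play_rows --plan '[{"tx":1,"ty":0,"tz":0,"turn":0},{"tx":1,"ty":0,"tz":0,"turn":0},{"tx":1,"ty":0,"tz":0,"turn":0},{"tx":0,"ty":0,"tz":0,"turn":0}]'

```text
clock: 9.07
eef_pos: [0.6829, 0.2472, 0.1042]
orientation: [0.643, -0.618, 0.309, 0.331]
contact_force: [0.7, 0.3, -0.1]
opening: 0.0005
```

Call:
play_rows --plan '[{"tx":-0.6,"ty":0.8,"tz":-0.03,"turn":0},{"tx":-0.6,"ty":0.8,"tz":-0.03,"turn":0},{"tx":-0.6,"ty":0.8,"tz":-0.03,"turn":0},{"tx":-0.6,"ty":0.8,"tz":-0.03,"turn":0}]'

```text
clock: 9.57
eef_pos: [0.6443, 0.2462, 0.1084]
orientation: [0.644, -0.619, 0.306, 0.329]
contact_force: [6.1, -0.4, -0.0]
opening: 0.0002
```

Call:
play_rows --plan '[{"tx":-0.9,"ty":1.2,"tz":-0.05,"turn":0},{"tx":-0.9,"ty":1.2,"tz":-0.05,"turn":0},{"tx":-0.9,"ty":1.2,"tz":-0.05,"turn":0},{"tx":-0.9,"ty":1.2,"tz":-0.05,"turn":0},{"tx":-0.9,"ty":1.2,"tz":-0.05,"turn":0},{"tx":-0.9,"ty":1.2,"tz":-0.05,"turn":0},{"tx":-0.9,"ty":1.2,"tz":-0.05,"turn":0},{"tx":-0.9,"ty":1.2,"tz":-0.05,"turn":0}]'

```text
clock: 10.58
eef_pos: [0.5243, 0.241, 0.1094]
orientation: [0.645, -0.619, 0.305, 0.329]
contact_force: [6.9, 1.6, 0.3]
opening: 0.0006
```

Call:
play_rows --plan '[{"tx":-0.6,"ty":0.8,"tz":-0.03,"turn":0},{"tx":-0.6,"ty":0.8,"tz":-0.03,"turn":0},{"tx":-0.6,"ty":0.8,"tz":-0.03,"turn":0},{"tx":-0.6,"ty":0.8,"tz":-0.03,"turn":0},{"tx":-0.6,"ty":0.8,"tz":-0.03,"turn":0}]'

```text
clock: 11.2
eef_pos: [0.4742, 0.2389, 0.1094]
orientation: [0.645, -0.619, 0.306, 0.329]
contact_force: [5.8, 1.7, 0.8]
opening: 0.0003
```

Now small steps to feel for the stop.

Call:
play_rows --plan '[{"tx":-0.3,"ty":0.4,"tz":-0.02,"turn":0},{"tx":-0.3,"ty":0.4,"tz":-0.02,"turn":0},{"tx":-0.3,"ty":0.4,"tz":-0.02,"turn":0},{"tx":-0.3,"ty":0.4,"tz":-0.02,"turn":0}]'

```text
clock: 11.7
eef_pos: [0.4594, 0.2393, 0.1147]
orientation: [0.647, -0.62, 0.301, 0.327]
contact_force: [14.8, 1.3, 8.1]
opening: 0.0005
```

Call:
play_rows --plan '[{"tx":-0.3,"ty":0.4,"tz":-0.02,"turn":0},{"tx":-0.15,"ty":0.2,"tz":0,"turn":0},{"tx":0,"ty":0,"tz":0,"turn":0},{"tx":0,"ty":0,"tz":0,"turn":0}]'

```text
clock: 12.2
eef_pos: [0.4491, 0.2385, 0.1126]
orientation: [0.646, -0.619, 0.304, 0.328]
contact_force: [-1.7, 0.5, 15.6]
opening: 0.0005
```

```bash
python3 - <<'E'
from h import *
s,M=st();im=manip.get_image("top");k=manip.calibration("top");cv2.imwrite("pics/t2.png",im)
cv2.imwrite("pics/t2c.png",cv2.resize(im[100:300,150:400],None,fx=3,fy=3))
E
```

```text
t 12.2 tcp [0.449 0.239 0.113] x [ 0.6    0.048 -0.798] y [-0.8    0.018 -0.6  ] z [-0.014  0.999  0.05 ] q [ 0.357 -0.287  2.378 -0.386  0.453 -0.915] F [-1.7  0.5 15.6] op 0.0005
```

View pics/t2c.png

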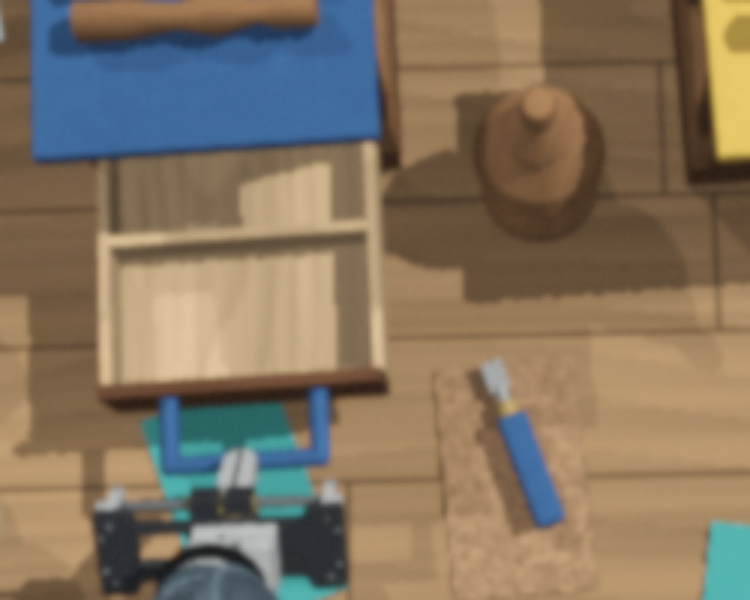

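Crop: drawer open, bar from (163,467) to (328,458), finger now on top of the bar at (237,465) — it slipped over after the stop resisted. I measure the travel against the first picture.

```bash
python3 - <<'E'
from h import *
k=manip.calibration("top")
a=cv2.imread("pics/top0.png");b=cv2.imread("pics/t2.png")
# bar row: blue columns between posts, sub-pixel, near right & left parts
for im,r0,r1 in((a,160,185),(b,240,265)):
    for c0,c1 in((212,222),(238,250)):
        m=blue(im)[r0:r1,c0:c1]>0; ys=np.where(m)[0]; 
        if len(ys): v=r0+ys.mean(); print(c0,round(v,2),len(ys)/(c1-c0),np.round(ray(k,(c0+c1-1)/2,v,.107),4))
E
```

```text
212 171.12 3.2 [0.6544 0.2765 0.107 ]
238 169.48 3.8333333333333335 [0.6567 0.2101 0.107 ]
212 254.33 3.6 [0.4479 0.2735 0.107 ]
238 252.6 3.75 [0.4505 0.209  0.107 ]
```

Call:
play_rows --plan '[{"tx":-0.5,"ty":-1,"tz":0,"turn":0},{"tx":0.5,"ty":-0.9,"tz":0,"turn":0},{"tx":1.5,"ty":0,"tz":0,"turn":0},{"tx":2,"ty":0,"tz":0,"turn":0},{"tx":0,"ty":0,"tz":0,"turn":0}]'

```text
clock: 12.88
eef_pos: [0.4817, 0.2375, 0.0891]
orientation: [0.643, -0.618, 0.309, 0.331]
contact_force: [0.6, 0.4, 0.2]
opening: 0.0005
```

Call:
play_rows --plan '[{"tx":-0.3,"ty":0.4,"tz":-0.02,"turn":0},{"tx":-0.3,"ty":0.4,"tz":-0.02,"turn":0},{"tx":0,"ty":0,"tz":0,"turn":0}]'

```text
clock: 13.25
eef_pos: [0.4763, 0.2391, 0.0963]
orientation: [0.646, -0.619, 0.303, 0.328]
contact_force: [11.2, 0.9, 3.6]
opening: 0.0002
```

Call:
play_rows --plan '[{"tx":-0.2,"ty":0.5,"tz":0,"turn":0},{"tx":-0.2,"ty":0.5,"tz":0,"turn":0},{"tx":0,"ty":0,"tz":0,"turn":0}]'

```text
clock: 13.62
eef_pos: [0.4727, 0.2414, 0.1007]
orientation: [0.65, -0.621, 0.296, 0.325]
contact_force: [28.0, 1.2, 6.2]
opening: 0.0006
```

Call:
play_rows --plan '[{"tx":-0.2,"ty":0.5,"tz":0,"turn":0},{"tx":-0.2,"ty":0.5,"tz":0,"turn":0},{"tx":0,"ty":0,"tz":0,"turn":0}]'

```text
clock: 14.0
eef_pos: [0.4689, 0.2439, 0.1053]
orientation: [0.653, -0.622, 0.288, 0.321]
contact_force: [42.5, 0.8, 10.0]
opening: 0.0004
```

Resistance rose to 42 N with no further drawer travel (sliding friction was 6 N), so it is at the stop. Now I release and back out.

Call:
play_rows --plan '[{"tx":0.6,"ty":-1.3,"tz":0,"turn":0},{"tx":0.2,"ty":-0.8,"tz":0,"turn":0},{"tx":-2,"ty":0,"tz":0,"turn":0},{"tx":-3,"ty":0,"tz":0,"turn":0},{"tx":-5,"ty":0,"tz":0,"turn":0},{"tx":-5,"ty":0,"tz":0,"turn":0},{"tx":-5,"ty":0,"tz":0,"turn":0}]'

```text
clock: 14.88
eef_pos: [0.3522, 0.2282, 0.2529]
orientation: [0.643, -0.618, 0.308, 0.331]
contact_force: [0.4, -0.0, 0.3]
opening: 0.0004
```

```bash
python3 - <<'E'
from h import *
s,M=st();im=manip.get_image("top");k=manip.calibration("top");cv2.imwrite("pics/t3.png",im)
for c0,c1 in((212,222),(226,234),(238,250)):
    m=blue(im)[240:262,c0:c1]>0; ys=np.where(m)[0]
    if len(ys): v=240+ys.mean(); print(c0,round(v,2),len(ys)/(c1-c0),np.round(ray(k,(c0+c1-1)/2,v,.107),4))
E
```

```text
t 14.88 tcp [0.352 0.228 0.253] x [ 0.591  0.044 -0.805] y [-0.806  0.018 -0.591] z [-0.012  0.999  0.046] q [ 0.452 -0.81   2.413 -0.27   0.956 -1.026] F [ 0.4 -0.   0.3] op 0.0004
212 254.38 3.7 [0.4478 0.2735 0.107 ]
226 253.71 4.375 [0.4486 0.2424 0.107 ]
238 252.6 3.75 [0.4505 0.209  0.107 ]
```

Call:
play_rows --plan '[{"tx":-1.2,"ty":-0.8,"tz":-5,"turn":0},{"tx":-1.2,"ty":-0.8,"tz":-5,"turn":0},{"tx":-1.2,"ty":-0.8,"tz":-5,"turn":0},{"tx":-1.2,"ty":-0.8,"tz":-4.5,"turn":0},{"tx":-2.4,"ty":3.2,"tz":0,"turn":0},{"tx":-2.4,"ty":3.2,"tz":0,"turn":0}]'

```text
clock: 15.68
eef_pos: [0.3834, 0.0631, 0.3106]
orientation: [0.628, -0.61, 0.339, 0.344]
contact_force: [-0.1, 0.2, 0.2]
opening: 0.0002
```

```bash
python3 -c "
from h import *
st()"
```

```text
t 15.68 tcp [0.383 0.063 0.311] x [ 0.533  0.018 -0.846] y [-0.846  0.02  -0.533] z [0.007 1.    0.026] q [-0.243 -1.017  2.379  0.155  1.238 -1.81 ] F [-0.1  0.2  0.2] op 0.0002
```

Call:
play_rows --plan '[{"tx":-2.4,"ty":4,"tz":0,"turn":0},{"tx":-2.4,"ty":4,"tz":0,"turn":0},{"tx":-2.4,"ty":4,"tz":0,"turn":0},{"tx":-2.4,"ty":4,"tz":0,"turn":0}]'

```text
clock: 16.18
eef_pos: [0.3253, 0.1263, 0.3274]
orientation: [0.604, -0.603, 0.379, 0.358]
contact_force: [0.3, 1.7, 0.1]
opening: 0.0004
```

```bash
python3 -c "
from h import *
st()"
```

```text
t 16.18 tcp [0.325 0.126 0.327] x [ 0.457 -0.024 -0.889] y [-0.889  0.016 -0.457] z [ 0.025  1.    -0.014] q [ 0.1   -1.017  2.328 -0.071  1.361 -1.451] F [0.3 1.7 0.1] op 0.0004
```

Call:
play_rows --plan '[{"tx":-1,"ty":6,"tz":-0.5,"turn":0},{"tx":-1,"ty":6,"tz":-0.5,"turn":0},{"tx":-1,"ty":6,"tz":-0.5,"turn":0},{"tx":-1,"ty":6,"tz":-0.5,"turn":0}]'

```text
clock: 16.68
eef_pos: [0.1602, 0.2113, 0.2703]
orientation: [-0.581, 0.607, -0.414, -0.35]
contact_force: [-0.2, 1.9, 0.1]
opening: 0.0005
```

```bash
python3 -c "
from h import *
st()"
```

```text
t 16.68 tcp [0.16  0.211 0.27 ] x [ 0.412 -0.097 -0.906] y [-0.909  0.018 -0.416] z [ 0.056  0.995 -0.081] q [ 0.903 -1.017  2.42  -0.394  1.545 -0.657] F [-0.2  1.9  0.1] op 0.0005
```

Call:
play_rows --plan '[{"tx":-0.3,"ty":-4.5,"tz":-2.1,"turn":0},{"tx":-0.3,"ty":-4.5,"tz":-2.1,"turn":0},{"tx":-0.3,"ty":-4.5,"tz":-2.1,"turn":0},{"tx":-0.3,"ty":-4.5,"tz":-2.1,"turn":0},{"tx":-0.3,"ty":-4.5,"tz":-2.1,"turn":0},{"tx":-0.3,"ty":-4.5,"tz":-2.1,"turn":0},{"tx":-0.3,"ty":-4.5,"tz":-2.1,"turn":0},{"tx":-0.3,"ty":-4.5,"tz":-2.1,"turn":0},{"tx":-0.3,"ty":-4.5,"tz":-2.1,"turn":0},{"tx":-0.3,"ty":-4.5,"tz":-2.1,"turn":0}]'

```text
clock: 17.92
eef_pos: [0.5501, 0.0034, 0.504]
orientation: [-0.58, 0.608, -0.416, -0.349]
contact_force: [-0.7, 0.1, -0.3]
opening: 0.0006
```

```bash
python3 -c "
from h import *
st()"
```

```text
t 17.93 tcp [0.55  0.003 0.504] x [ 0.411 -0.1   -0.906] y [-0.91   0.018 -0.414] z [ 0.057  0.995 -0.084] q [-0.189 -0.35   1.647 -0.021  1.409 -1.722] F [-0.7  0.1 -0.3] op 0.0006
```

Call:
play_rows --plan '[{"tx":-6,"ty":0,"tz":-0.5,"turn":0},{"tx":-6,"ty":0,"tz":-0.5,"turn":0},{"tx":-6,"ty":0,"tz":-0.5,"turn":0},{"tx":-2.3,"ty":5.2,"tz":0,"turn":0},{"tx":-2.3,"ty":5.2,"tz":0,"turn":0},{"tx":-2.3,"ty":5.2,"tz":0,"turn":0}]'

```text
clock: 18.68
eef_pos: [0.302, 0.018, 0.6654]
orientation: [-0.579, 0.608, -0.415, -0.35]
contact_force: [-0.8, -1.6, 0.4]
opening: 0.0007
```

```bash
python3 -c "
from h import *
st()"
```

```text
t 18.68 tcp [0.302 0.018 0.665] x [ 0.411 -0.1   -0.906] y [-0.91   0.015 -0.415] z [ 0.055  0.995 -0.084] q [-0.384 -0.788  1.586  0.066  1.91  -1.883] F [-0.8 -1.6  0.4] op 0.0007
```

Call:
play_rows --plan '[{"tx":-5.5,"ty":2,"tz":-0.5,"turn":0},{"tx":-5.5,"ty":2,"tz":-0.5,"turn":0},{"tx":-4,"ty":4,"tz":-0.5,"turn":0},{"tx":-4,"ty":4,"tz":-0.5,"turn":0},{"tx":-4,"ty":4,"tz":-0.5,"turn":0}]'

```text
clock: 19.3
eef_pos: [0.1663, 0.0464, 0.7853]
orientation: [-0.536, 0.645, -0.433, -0.33]
contact_force: [0.2, 0.3, -0.2]
opening: 0.0006
```

```bash
python3 -c "
from h import *
st()"
```

```text
t 19.3 tcp [0.166 0.046 0.785] x [ 0.407 -0.205 -0.89 ] y [-0.913 -0.05  -0.405] z [ 0.039  0.977 -0.207] q [-0.216 -0.799  1.296 -0.138  2.179 -1.899] F [ 0.2  0.3 -0.2] op 0.0006
```

```bash
cat >> h.py <<'E'
def go(p,n=1):
    s,M=st(); print("tool cm/row", np.round(100*M.T@(np.array(p)-s["eef_pos"])/n,2))
def dr(d):
    s=manip.get_state(); print("dir",d,np.round(rot(s).T@np.array(d),2))
E
python3 -c "
from h import *
go([.45,-.21,.33],10)"
```

```text
t 19.3 tcp [0.166 0.046 0.785] x [ 0.407 -0.205 -0.89 ] y [-0.913 -0.05  -0.405] z [ 0.039  0.977 -0.207] q [-0.216 -0.799  1.296 -0.138  2.179 -1.899] F [ 0.2  0.3 -0.2] op 0.0006
tool cm/row [ 5.73 -0.62 -1.45]
```

Call:
play_rows --plan '[{"tx":5.7,"ty":-0.6,"tz":-1.5,"turn":0},{"tx":5.7,"ty":-0.6,"tz":-1.5,"turn":0},{"tx":5.7,"ty":-0.6,"tz":-1.5,"turn":0},{"tx":5.7,"ty":-0.6,"tz":-1.5,"turn":0},{"tx":5.7,"ty":-0.6,"tz":-1.5,"turn":0},{"tx":5.7,"ty":-0.6,"tz":-1.5,"turn":0},{"tx":5.7,"ty":-0.6,"tz":-1.5,"turn":0},{"tx":5.7,"ty":-0.6,"tz":-1.5,"turn":0},{"tx":5.7,"ty":-0.6,"tz":-1.5,"turn":0},{"tx":5.7,"ty":-0.6,"tz":-1.5,"turn":0}]'

```text
clock: 20.55
eef_pos: [0.4268, -0.1911, 0.3577]
orientation: [-0.533, 0.644, -0.433, -0.336]
contact_force: [-0.2, 0.4, -0.1]
opening: 0.0004
```

Call:
play_rows --plan '[{"tx":-2.3,"ty":4,"tz":2,"turn":0},{"tx":-2.3,"ty":4,"tz":2,"turn":0},{"tx":-2.3,"ty":4,"tz":2,"turn":0}]'

```text
clock: 20.92
eef_pos: [0.3204, -0.1366, 0.3659]
orientation: [-0.532, 0.636, -0.438, -0.347]
contact_force: [1.0, 0.7, 0.1]
opening: 0.0004
```

```bash
python3 -c "
from h import *
st()"
```

```text
t 20.93 tcp [ 0.32  -0.137  0.366] x [ 0.376 -0.189 -0.907] y [-0.926 -0.049 -0.373] z [ 0.026  0.981 -0.193] q [-0.88  -1.017  2.25   0.171  1.508 -2.44 ] F [1.  0.7 0.1] op 0.0004
```

Call:
play_rows --plan '[{"tx":-2,"ty":4.5,"tz":1.5,"turn":0},{"tx":-2,"ty":4.5,"tz":1.5,"turn":0},{"tx":-2,"ty":4.5,"tz":1.5,"turn":0},{"tx":-2,"ty":4.5,"tz":1.5,"turn":0}]'

```text
clock: 21.42
eef_pos: [0.2728, -0.1359, 0.4091]
orientation: [-0.523, 0.604, -0.458, -0.39]
contact_force: [0.3, 0.4, -0.8]
opening: 0.0006
```

```bash
python3 -c "
from h import *
st()"
```

```text
t 21.43 tcp [ 0.273 -0.136  0.409] x [ 0.275 -0.145 -0.95 ] y [-0.961 -0.033 -0.273] z [ 0.008  0.989 -0.149] q [-0.996 -1.017  2.15   0.154  1.728 -2.534] F [ 0.3  0.4 -0.8] op 0.0006
```

Call:
play_rows --plan '[{"tx":-1.5,"ty":4.5,"tz":1.5,"turn":0.04},{"tx":-1.5,"ty":4.5,"tz":1.5,"turn":0.04},{"tx":-1.2,"ty":4.5,"tz":1.5,"turn":0.04},{"tx":-1.2,"ty":4.5,"tz":1.5,"turn":0.04},{"tx":-1.2,"ty":4.5,"tz":1.5,"turn":0.04}]'

```text
clock: 22.05
eef_pos: [0.1958, -0.139, 0.4758]
orientation: [0.57, -0.506, 0.514, 0.393]
contact_force: [-0.2, 0.8, -0.2]
opening: 0.0005
```

```bash
python3 -c "
from h import *
st();dr([-.9,.44,0])"
```

```text
t 22.05 tcp [ 0.196 -0.139  0.476] x [ 0.163 -0.073 -0.984] y [-0.968  0.179 -0.173] z [ 0.189  0.981 -0.041] q [-1.297 -1.017  2.006  0.154  2.032 -2.605] F [-0.2  0.8 -0.2] op 0.0005
dir [-0.9, 0.44, 0] [-0.18  0.95  0.26]
```

Call:
play_rows --plan '[{"tx":-0.8,"ty":4.8,"tz":1.2,"turn":0.1},{"tx":-0.8,"ty":4.8,"tz":1.6,"turn":0.1},{"tx":-0.8,"ty":4.8,"tz":2,"turn":0.1}]'

```text
clock: 22.42
eef_pos: [0.1449, -0.127, 0.5253]
orientation: [0.634, -0.388, 0.576, 0.34]
contact_force: [-0.4, -0.3, -0.1]
opening: 0.0003
```

```bash
python3 -c "
from h import *
st();go([.449,.013,.25],8)"
```

```text
t 22.43 tcp [ 0.145 -0.127  0.525] x [ 0.105 -0.017 -0.994] y [-0.878  0.468 -0.101] z [0.467 0.883 0.035] q [-1.548 -1.017  1.901  0.133  2.234 -2.547] F [-0.4 -0.3 -0.1] op 0.0003
t 22.43 tcp [ 0.145 -0.127  0.525] x [ 0.105 -0.017 -0.994] y [-0.878  0.468 -0.101] z [0.467 0.883 0.035] q [-1.548 -1.017  1.901  0.133  2.234 -2.547] F [-0.4 -0.3 -0.1] op 0.0003
tool cm/row [ 3.79 -2.17  3.2 ]
```

Call:
play_rows --plan '[{"tx":3.8,"ty":-2.2,"tz":3.2,"turn":0},{"tx":3.8,"ty":-2.2,"tz":3.2,"turn":0},{"tx":3.8,"ty":-2.2,"tz":3.2,"turn":0},{"tx":3.8,"ty":-2.2,"tz":3.2,"turn":0},{"tx":3.8,"ty":-2.2,"tz":3.2,"turn":0},{"tx":3.8,"ty":-2.2,"tz":3.2,"turn":0},{"tx":3.8,"ty":-2.2,"tz":3.2,"turn":0},{"tx":3.8,"ty":-2.2,"tz":3.2,"turn":0}]' --fingers 0.2

```text
clock: 23.42
eef_pos: [0.4354, 0.0034, 0.2624]
orientation: [0.633, -0.39, 0.576, 0.341]
contact_force: [-0.5, 0.2, 1.7]
opening: 0.0746
```

Call:
play_rows --plan '[{"tx":0,"ty":0,"tz":0,"turn":-0.164},{"tx":0,"ty":0,"tz":0,"turn":-0.164},{"tx":0,"ty":0,"tz":0,"turn":-0.164},{"tx":0,"ty":0,"tz":0,"turn":-0.164},{"tx":0,"ty":0,"tz":0,"turn":-0.164},{"tx":0,"ty":0,"tz":0,"turn":0}]'

```text
clock: 24.18
eef_pos: [0.4343, 0.0021, 0.2635]
orientation: [-0.426, 0.609, -0.393, -0.542]
contact_force: [-0.8, 0.3, 0.5]
opening: 0.075
```

```bash
python3 - <<'E'
from h import *
s,M=st();k=manip.calibration("wrist");im=manip.get_image("wrist");cv2.imwrite("pics/w3.png",im)
m=blue(im);n,l,S,c=cv2.connectedComponentsWithStats(m)
for i in range(1,n):
    if S[i,4]<300: continue
    ys,xs=np.where(l==i); r=cv2.minAreaRect(np.c_[xs,ys].astype(np.float32));b=cv2.boxPoints(r)
    print(S[i],np.round(r[0]),r[1],[np.round(ray(k,*p,.028)[:2],3).tolist() for p in b],np.round(ray(k,*r[0],.028),4))
E
```

```text
t 24.18 tcp [0.434 0.002 0.263] x [ 0.104 -0.018 -0.994] y [-0.94  -0.328 -0.092] z [-0.325  0.944 -0.051] q [-0.264 -0.421  2.078  0.01   1.38  -2.17 ] F [-0.8  0.3  0.5] op 0.075
[ 327  151   24   93 2124] [338. 197.] (22.999996185302734, 91.99998474121094) [[0.5, 0.016], [0.406, -0.016], [0.398, 0.005], [0.491, 0.04]] [0.4467 0.0107 0.028 ]
[ 476  277  164   79 3712] [558. 325.] (156.178955078125, 65.38361358642578) [[0.549, 0.216], [0.469, 0.198], [0.459, 0.377], [0.54, 0.408]] [0.5032 0.2984 0.028 ]
```

View pics/w3.png

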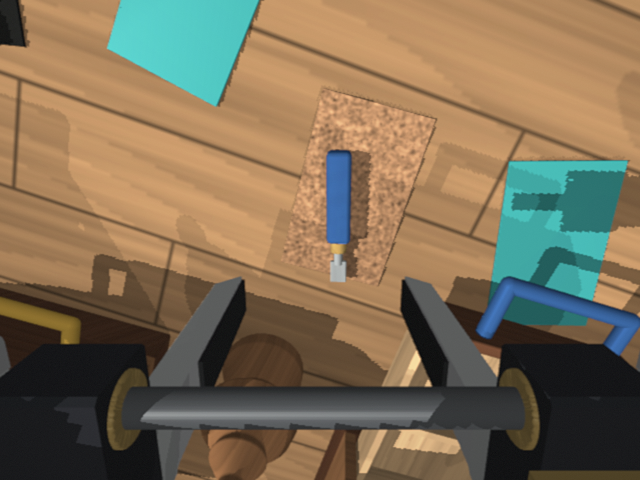

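The gouge's blue handle is at (338,197), upright in the picture and parallel to tool y, with the blade pointing to (338,270). The fingers straddle that column.

```bash
python3 -c "
from h import *
go([.447,.011,.06],1);go([.447,.011,.009],1)"
```

```text
t 24.23 tcp [0.434 0.002 0.263] x [ 0.104 -0.018 -0.994] y [-0.94  -0.327 -0.092] z [-0.324  0.945 -0.051] q [-0.264 -0.421  2.078  0.01   1.38  -2.169] F [-0.1  1.1  0.6] op 0.0751
tool cm/row [20.35  0.4   1.47]
t 24.23 tcp [0.434 0.002 0.263] x [ 0.104 -0.018 -0.994] y [-0.94  -0.327 -0.092] z [-0.324  0.945 -0.051] q [-0.264 -0.421  2.078  0.01   1.38  -2.169] F [-0.1  1.1  0.6] op 0.0751
tool cm/row [25.42  0.88  1.73]
```

Call:
play_rows --plan '[{"tx":4,"ty":0.2,"tz":0.5,"turn":0},{"tx":5,"ty":0.2,"tz":0.5,"turn":0},{"tx":5,"ty":0.2,"tz":0.5,"turn":0},{"tx":5,"ty":0.2,"tz":0.2,"turn":0},{"tx":3,"ty":0.1,"tz":0,"turn":0},{"tx":2,"ty":0,"tz":0,"turn":0},{"tx":1,"ty":0,"tz":0,"turn":0},{"tx":0,"ty":0,"tz":0,"turn":0}]'

```text
clock: 25.22
eef_pos: [0.4468, 0.0103, 0.0133]
orientation: [-0.425, 0.609, -0.393, -0.542]
contact_force: [0.1, -0.7, 0.7]
opening: 0.0749
```

```bash
python3 -c "
from h import *
go([.447,.011,.009],1)"
```

```text
t 25.23 tcp [0.447 0.01  0.013] x [ 0.104 -0.018 -0.994] y [-0.94  -0.329 -0.092] z [-0.325  0.944 -0.051] q [-0.236 -0.014  2.246  0.009  0.804 -2.146] F [ 0.1 -0.7  0.7] op 0.0749
tool cm/row [ 0.42 -0.01  0.08]
```

Call:
play_rows --plan '[{"tx":0.4,"ty":0,"tz":0,"turn":0},{"tx":0,"ty":0,"tz":0,"turn":0},{"tx":0,"ty":0,"tz":0,"turn":0},{"tx":0,"ty":0,"tz":0,"turn":0},{"tx":0,"ty":0,"tz":0,"turn":0}]' --fingers 1 --force 30

```text
clock: 25.85
eef_pos: [0.4476, 0.0101, 0.0097]
orientation: [-0.425, 0.61, -0.393, -0.541]
contact_force: [-0.9, 0.3, -0.1]
opening: 0.0288
```

Call:
play_rows --plan '[{"tx":-2,"ty":0,"tz":0,"turn":0},{"tx":-4,"ty":0,"tz":0,"turn":0},{"tx":-5,"ty":0,"tz":0,"turn":0},{"tx":-5,"ty":0,"tz":0,"turn":0},{"tx":-5,"ty":0,"tz":0,"turn":0}]'

```text
clock: 26.48
eef_pos: [0.4247, 0.0142, 0.2195]
orientation: [-0.425, 0.609, -0.393, -0.542]
contact_force: [0.5, 0.1, -0.8]
opening: 0.0258
```

```bash
python3 -c "
from h import *
k=manip.calibration('top')
for u,v in((230,226),(230,180.5),(230,232.5),(187,228),(277,224)):print(ray(k,u,v,.1))
go([.560,.273,.22],6)"
```

```text
[0.51747226 0.243257   0.1       ]
[0.63166303 0.24439721 0.1       ]
[0.50145998 0.24309711 0.1       ]
[0.51527535 0.34764335 0.1       ]
[0.51940932 0.12941232 0.1       ]
t 26.48 tcp [0.425 0.014 0.22 ] x [ 0.104 -0.019 -0.994] y [-0.94  -0.33  -0.092] z [-0.326  0.944 -0.052] q [-0.239 -0.418  2.155  0.007  1.299 -2.147] F [ 0.5  0.1 -0.8] op 0.0258
tool cm/row [ 0.15 -3.54  3.33]
```

Call:
play_rows --plan '[{"tx":0,"ty":0,"tz":0,"turn":0.187},{"tx":0,"ty":0,"tz":0,"turn":0.187},{"tx":0,"ty":0,"tz":0,"turn":0.187},{"tx":0,"ty":0,"tz":0,"turn":0.187},{"tx":0,"ty":0,"tz":0,"turn":0.187},{"tx":0,"ty":0,"tz":0,"turn":0.187},{"tx":0,"ty":0,"tz":0,"turn":0.187},{"tx":0,"ty":0,"tz":0,"turn":0.187},{"tx":0,"ty":0,"tz":0,"turn":0.187},{"tx":0,"ty":0,"tz":0,"turn":0.187}]'

```text
clock: 27.72
eef_pos: [0.425, 0.0142, 0.2177]
orientation: [0.743, -0.018, 0.669, 0.003]
contact_force: [0.8, -0.2, -1.0]
opening: 0.026
```

```bash
python3 -c "
from h import *
go([.550,.270,.23],7)"
```

```text
t 27.73 tcp [0.425 0.014 0.218] x [ 0.104 -0.018 -0.994] y [-0.029  0.999 -0.021] z [0.994 0.031 0.103] q [-0.239 -0.415  2.156  0.007  1.296 -0.27 ] F [ 0.8 -0.2 -1. ] op 0.026
tool cm/row [-0.06  3.6   1.9 ]
```

Call:
play_rows --plan '[{"tx":-0.1,"ty":3.6,"tz":1.9,"turn":0},{"tx":-0.1,"ty":3.6,"tz":1.9,"turn":0},{"tx":-0.1,"ty":3.6,"tz":1.9,"turn":0},{"tx":-0.1,"ty":3.6,"tz":1.9,"turn":0},{"tx":-0.1,"ty":3.6,"tz":1.9,"turn":0},{"tx":-0.1,"ty":3.6,"tz":1.9,"turn":0},{"tx":-0.1,"ty":3.6,"tz":1.9,"turn":0},{"tx":0,"ty":0,"tz":0,"turn":0}]'

```text
clock: 28.72
eef_pos: [0.5483, 0.2726, 0.2326]
orientation: [0.742, -0.021, 0.67, 0.006]
contact_force: [0.1, 0.7, -1.9]
opening: 0.0257
```

```bash
python3 - <<'E'
from h import *
im=manip.get_image("wrist");cv2.imwrite("pics/w4.png",im)
go([.560,.270,.11],1);go([.560,.270,.075],1)
E
```

```text
t 28.77 tcp [0.548 0.271 0.232] x [ 0.103 -0.019 -0.995] y [-0.036  0.999 -0.023] z [0.994 0.038 0.102] q [ 0.297  0.081  1.695 -0.051  1.273  0.273] F [-0.6  0.3 -0.4] op 0.0257
tool cm/row [12.31  0.1  -0.04]
t 28.77 tcp [0.548 0.271 0.232] x [ 0.103 -0.019 -0.995] y [-0.036  0.999 -0.023] z [0.994 0.038 0.102] q [ 0.297  0.081  1.695 -0.051  1.273  0.273] F [-0.6  0.3 -0.4] op 0.0257
tool cm/row [15.79  0.18 -0.4 ]
```

View pics/w4.png

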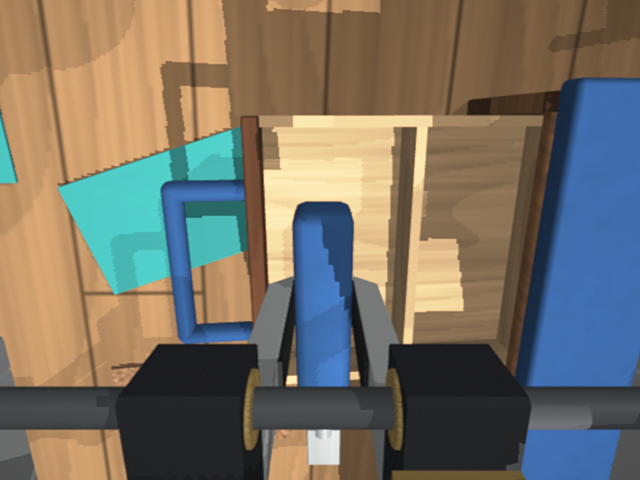

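The gouge is held at (323,290) between the front board (255) and the divider (410), above the compartment. I lower it.

Call:
play_rows --plan '[{"tx":3,"ty":0,"tz":0,"turn":0},{"tx":3,"ty":0,"tz":0,"turn":0},{"tx":3,"ty":0,"tz":0,"turn":0},{"tx":2,"ty":0,"tz":-0.1,"turn":0},{"tx":1.3,"ty":0,"tz":-0.1,"turn":0},{"tx":1,"ty":0,"tz":-0.1,"turn":0},{"tx":1,"ty":0,"tz":-0.1,"turn":0},{"tx":0,"ty":0,"tz":0,"turn":0}]'

```text
clock: 29.78
eef_pos: [0.5588, 0.268, 0.0902]
orientation: [0.743, -0.02, 0.669, 0.005]
contact_force: [0.1, -0.5, -1.0]
opening: 0.0258
```

```bash
python3 - <<'E'
from h import *
im=manip.get_image("top")
for c0,c1 in((212,222),(226,234),(238,250)):
    m=blue(im)[240:262,c0:c1]>0; ys=np.where(m)[0]
    if len(ys): print(c0,round(240+ys.mean(),2),len(ys)/(c1-c0))
go([.560,.270,.075],1)
E
```

```text
226 253.58 4.125
238 252.6 3.5833333333333335
t 29.82 tcp [0.559 0.268 0.091] x [ 0.105 -0.019 -0.994] y [-0.035  0.999 -0.022] z [0.994 0.037 0.104] q [ 0.286  0.252  1.777 -0.056  1.018  0.277] F [-0.9 -0.6 -0.4] op 0.0257
tool cm/row [ 1.58  0.22 -0.08]
```

Call:
play_rows --plan '[{"tx":0.5,"ty":0,"tz":0,"turn":0},{"tx":0.4,"ty":0,"tz":0,"turn":0},{"tx":0.3,"ty":0,"tz":0,"turn":0},{"tx":0,"ty":0,"tz":0,"turn":0}]'

```text
clock: 30.32
eef_pos: [0.5602, 0.2677, 0.0785]
orientation: [0.743, -0.02, 0.669, 0.005]
contact_force: [0.3, -0.8, -1.6]
opening: 0.0256
```

Call:
play_rows --plan '[{"tx":0.3,"ty":0,"tz":0,"turn":0},{"tx":0.2,"ty":0,"tz":0,"turn":0},{"tx":0,"ty":0,"tz":0,"turn":0}]'

```text
clock: 30.7
eef_pos: [0.5615, 0.2685, 0.0751]
orientation: [0.743, -0.019, 0.669, 0.006]
contact_force: [-2.2, 1.8, 4.8]
opening: 0.0257
```

Call:
play_rows --plan '[{"tx":0.2,"ty":0,"tz":0,"turn":0},{"tx":0,"ty":0,"tz":0,"turn":0}]'

```text
clock: 30.95
eef_pos: [0.562, 0.2688, 0.0737]
orientation: [0.744, -0.019, 0.668, 0.006]
contact_force: [-3.4, 3.6, 7.8]
opening: 0.0254
```

Call:
play_rows --plan '[{"tx":0,"ty":0,"tz":0,"turn":0},{"tx":0,"ty":0,"tz":0,"turn":0},{"tx":0,"ty":0,"tz":0,"turn":0},{"tx":0,"ty":0,"tz":0,"turn":0}]' --fingers 0.54

```text
clock: 31.45
eef_pos: [0.5611, 0.2675, 0.0717]
orientation: [0.743, -0.02, 0.669, 0.005]
contact_force: [-0.1, 0.2, -0.6]
opening: 0.0432
```

Released cleanly. I lift straight out along the tool axis and back away from the deck.

Call:
play_rows --plan '[{"tx":-1.5,"ty":0,"tz":0,"turn":0},{"tx":-3,"ty":0,"tz":0,"turn":0},{"tx":-4,"ty":0,"tz":0,"turn":0},{"tx":-5,"ty":0,"tz":0,"turn":0},{"tx":-5,"ty":0,"tz":0,"turn":0},{"tx":-2,"ty":0,"tz":-5,"turn":0},{"tx":-2,"ty":0,"tz":-5,"turn":0},{"tx":0,"ty":0,"tz":0,"turn":0}]'

```text
clock: 32.45
eef_pos: [0.4368, 0.2688, 0.2883]
orientation: [0.745, -0.02, 0.667, 0.007]
contact_force: [0.6, 0.7, -0.4]
opening: 0.0431
```

```bash
python3 - <<'E'
from h import *
st()
w=manip.get_image("wrist");t=manip.get_image("top");cv2.imwrite("pics/t5.png",t)
a=cv2.resize(t[100:320,150:400],None,fx=1.6,fy=1.6);b=cv2.resize(w,(400,300))
o=np.zeros((max(a.shape[0],300),800,3),np.uint8);o[:a.shape[0],:400]=a[:, :400];o[:300,400:]=b
cv2.imwrite("pics/fin.png",o)
for c0,c1 in((212,222),(226,234),(238,250)):
    ys=np.where(blue(t)[240:262,c0:c1]>0)[0]
    if len(ys): print(c0,round(240+ys.mean(),2))
E
```

```text
t 32.45 tcp [0.437 0.269 0.288] x [ 0.11  -0.017 -0.994] y [-0.037  0.999 -0.021] z [0.993 0.039 0.109] q [ 0.36  -0.201  1.864 -0.055  1.382  0.331] F [ 0.6  0.7 -0.4] op 0.0431
212 254.42
226 253.58
238 252.48
```

View pics/fin.png

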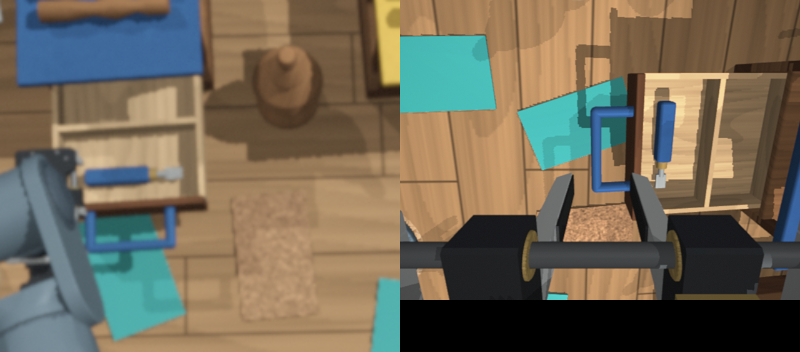

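The final picture shows the gouge lying flat in the front compartment (left half, 130,175). The bar is unchanged at row 253.6 in the full top image, and nothing touches the robot. I hand in.

```bash
python3 -c "
from cell import manip
print(manip.hand_in())"
```

```text
the job is handed in; nothing more can be done
None
```

I handed the job in at about 32.5 s of the 64 s. The blue gouge was the one on the cork mat, and it now lies flat in the front compartment of the blue drawer, which is fully out. No verdict came back.

**How the drawer was pulled:** the move rows cannot tilt the tool, so I tilted it about 36° by pushing against the arm's outer reach limit. I then hooked the handle bar from behind, under the deck. Near the end of its travel the fingers slipped over the bar once. I hooked it again deeper and pulled until the force reached 42 N, with no further travel (sliding friction was about 6 N). After that I brought the tool back to 6° from vertical, gripped the gouge, lowered it to light floor contact, and released it.

**Last checks:**
- **Gouge:** in the last pictures it lies flat in the compartment, and the gripper is clear at about zero force.
- **Drawer:** the bar's position in the top picture did not change after the stop was felt (within 0.2 pixel, well under 1 mm).
- **Other things:** I did not go near the other drawer, the yellow gouge or the finials. The last pictures showed the brown finial standing where it was. I did not check the others in a final picture.

**Disagreements:**
- The camera measured about 207 mm of drawer travel, a little under the 209 mm threshold. I trusted the felt stop and put the difference down to camera error.
- Two arm joints sat at their range limits during the tilting. One read 0.127 rad against a listed 0.13 rad limit. No fault was reported.

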